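# Tighten the pump cover's four lever nuts crosswise in two passes

## Task

Tighten the pump cover evenly with its four red lever nuts, clockwise and always going corner to opposite corner: in a first pass push each lever until you feel it catch its nut and turn that nut about 25 degrees (never much past half-way while another has not had its first turn), then in a second pass, again one corner and then its opposite before the other two, push each to its hard stop and press it home firmly with about 20 N, never forcing a lever with more than 60 N. Let go at the end, and leave the oil can, parts tray and screwdriver where they are.

Things in the scene. Friction and masses are not known exactly. Their poses are not given: they have to be found in the camera images.
- pump: Blue round pump casing fixed to the bench, 172 mm across; flat grey cover, top 65 mm above the bench (middle boss to 77 mm; pipe stubs at its sides below 52 mm). Origin: centre of its underside. Lever nuts a, b, c, d stand on the cover, anticlockwise in that order from above, about 90 degrees apart on a circle of 55 mm radius; a is opposite c, b opposite d.
- lever_a: Lever of nut a: level bar. Origin on the nut's upright axis, 79 mm above the bench; x along the bar to its free end, z up. Round hub 26 mm wide, to 99 mm above the bench. Red grip 31 to 87 mm from the axis, 12 mm wide, flat upright sides, 80 to 98 mm above the bench. Starts pointing outwards or leaning anticlockwise of that. Tightens clockwise from above; stays where left.
- nut_a (a joint): Turn of the brass nut under lever a, rad: 0 as found, grows clockwise, 1.0 at its hard stop; stays where left. The lever first swings almost freely (about 1 N, 0.25 to 0.6 rad, unseen, differs each time), then catches the nut and turns it: about 8 N when pushed 60 mm from the axis. Foot 35 mm wide with a white tick.
- lever_b: Lever of nut b: level bar. Origin on the nut's upright axis, 79 mm above the bench; x along the bar to its free end, z up. Round hub 26 mm wide, to 99 mm above the bench. Red grip 31 to 87 mm from the axis, 12 mm wide, flat upright sides, 80 to 98 mm above the bench. Starts pointing outwards or leaning anticlockwise of that. Tightens clockwise from above; stays where left.
- nut_b (a joint): Turn of the brass nut under lever b, rad: 0 as found, grows clockwise, 1.0 at its hard stop; stays where left. The lever first swings almost freely (about 1 N, 0.25 to 0.6 rad, unseen, differs each time), then catches the nut and turns it: about 8 N when pushed 60 mm from the axis. Foot 35 mm wide with a white tick.
- lever_c: Lever of nut c: level bar. Origin on the nut's upright axis, 79 mm above the bench; x along the bar to its free end, z up. Round hub 26 mm wide, to 99 mm above the bench. Red grip 31 to 87 mm from the axis, 12 mm wide, flat upright sides, 80 to 98 mm above the bench. Starts pointing outwards or leaning anticlockwise of that. Tightens clockwise from above; stays where left.
- nut_c (a joint): Turn of the brass nut under lever c, rad: 0 as found, grows clockwise, 1.0 at its hard stop; stays where left. The lever first swings almost freely (about 1 N, 0.25 to 0.6 rad, unseen, differs each time), then catches the nut and turns it: about 8 N when pushed 60 mm from the axis. Foot 35 mm wide with a white tick.
- lever_d: Lever of nut d: level bar. Origin on the nut's upright axis, 79 mm above the bench; x along the bar to its free end, z up. Round hub 26 mm wide, to 99 mm above the bench. Red grip 31 to 87 mm from the axis, 12 mm wide, flat upright sides, 80 to 98 mm above the bench. Starts pointing outwards or leaning anticlockwise of that. Tightens clockwise from above; stays where left.
- nut_d (a joint): Turn of the brass nut under lever d, rad: 0 as found, grows clockwise, 1.0 at its hard stop; stays where left. The lever first swings almost freely (about 1 N, 0.25 to 0.6 rad, unseen, differs each time), then catches the nut and turns it: about 8 N when pushed 60 mm from the axis. Foot 35 mm wide with a white tick.
- oil_can_mid (a point): Bystander: standing yellow oil can, 52 mm across, 100 mm tall; this point is at its centre, half-way up.
- parts_tray_mid (a point): Bystander: orange open parts tray, 90 x 120 x 30 mm; this point is at its centre, 15 mm up.
- screwdriver_grip (a point): Bystander: screwdriver with a yellow handle lying on the bench, 180 mm long; this point is in the middle of its handle.

How it is judged:
By the outcome, as a careful person would: the job done as asked, in the order asked, and still so for the second after the job is handed in, with the robot touching nothing.
It also fails if it takes over 72 s, if anything falls off the work surface, if the arm or the gripper's body presses on something with over 40 N, if the wrist force passes 120 N, or if a joint passes its speed limit or range.

## Robot

A 6-joint arm with a two-finger parallel gripper is mounted at the origin on the work surface. World frame = base frame: x ahead of the robot, y to its left, z up, the work surface at z = 0. Lengths are in mm, angles in rad, forces in N, time in s.
With the tool pointing down it reaches from about 400 to 925 mm from the base axis. Payload 12.5 kg.
Tool frame: the origin (TCP) lies midway between the tips of the shut fingers; the grasp point (between the pads) lies 19 mm behind it; x points along the fingers, y is the direction in which the jaws open and shut, and the axes are right-handed (so a half turn about x gives the same grasp; the last joint's range is limited). The gripper opens to 95 mm and grips with 3 to 60 N. Pads are 20 mm wide; open, the fingers measure 119 mm over their backs; the gripper's body (75 mm by 180 mm) begins 59 mm behind the grasp point.
Start: joints at [1.209, 0.491, 1.559, -0, 1.092, -0.106], TCP at [158.119, 604.686, 214.661] pointing down, gripper open.
Joint ranges: [-3.1, 3.1], [-0.84, 2.19], [0.05, 2.79], [-1.13, 4.28], [0.06, 2.93], [-2.69, 2.69]. Speed limits (rad/s): [2.22, 2.22, 2.79, 3.14, 3.14, 3.14].

## Interface

Orientations are given as a 3x3 rotation matrix whose columns are the frame's x, y, z axes.
In Python, from cell import bot gives the robot as it stands. Calls block until the motion is done:
- bot.goto(position, orientation): joint-space move of the TCP to a pose.
- bot.movel(position, v=150, rotation=None): straight line of the TCP; rotation=None keeps the orientation; v is the mean speed in mm/s.
- bot.goto_joints(angles): joint-space move.
- bot.gripper_open() and bot.grab(effort=None): open the fingers fully, or close them until they stop; effort is the grip in N (None keeps the last).
- bot.hold(seconds).
- bot.ik(position, orientation): joint angles nearest the present ones, or None.
- bot.get_obs(): the state.
- bot.snapshot(name): name is "scene" or "top" or "wrist"; returns (picture, depth): 480x640x3 uint8, red, green, blue; 480x640 float32, mm along the optical axis (not along the pixel's ray), 0 where there is no reading.
- bot.camera_params(name): a dict with "K" (3x3 intrinsics, pixels), "position" and "rotation" of the camera in the world. Camera axes: x right, y down, z forward; pixel columns grow to the right and rows downward; lengths in mm; the calibration is good to about 2 mm. A picture is of the moment at which its call begins: read the wrist's pose just before it. camera_params takes no time and is no camera call; for the wrist camera it gives the pose at the moment of the call.
A pose or a line that the arm cannot do raises bot.IKError and nothing moves.
- bot.hand_in(): hands the job in, once; it reports no verdict.
Trained networks look in the newest picture that a camera, given by its name, has taken for a name from the list of things; names that differ only in an ending like _2 or _b are one class to them, and where a whole thing is asked for, a point or a joint stands for the part that bears it (a point fixed in the world has none). Each returns a list of dicts, best first, with "confidence" (0 to 1); they miss things now and then, are a little off and sometimes report something else, mostly with a low value. They report only what shows in the picture. A call takes as long as a camera call.
- bot.look_for(name, camera): "xyz" ([x, y, z] in mm, in world coordinates, good to about 4 mm: the middle of the surface that is visible of it).
- bot.cut_out(name, camera): "pixels" (480x640 bool, what is visible of it).
The state is a dict: "t": time; "joint_pos": joint angles; "qd": joint speeds; "joint_efforts": joint torques, N m; "eef_pos": TCP position; "tcp_rot": TCP orientation; "contact_force": force on the tool from outside, world axes, zero at the start; "ft_torque": the same for the moment, N m; "gripper_width": finger opening in mm.
Only numpy, scipy, OpenCV 4.12 (cv2) and the standard library are available. Lean on these libraries where they do the work, as an engineer would, in place of code of your own. Each camera call takes 0.05 s, during which the arm holds its last target. There are 200 camera calls.

## Working session

There is one attempt and no reset: what is moved stays moved. The work goes in short steps, each a Python script; the robot and the scene stay as the last script left them, time stands still between calls to the robot, and variables do not carry over. Pictures are saved under pics/ and viewed, about 8 in all and at most 12, crops included, and the job is handed in when it is done.

```bash
ls; mkdir -p pics
python3 - <<'E'
from cell import bot
import cv2
o=bot.get_obs();print(o['t'],o['eef_pos'],o['tcp_rot'],o['gripper_width'])
for c in("scene","top"):
    im,d=bot.snapshot(c);cv2.imwrite(f"pics/{c}0.png",im[:,:,::-1])
    p=bot.camera_params(c);print(c,p['position'],p['rotation'],p['K'])
    for n in("pump","lever_a","nut_a","oil_can_mid","parts_tray_mid","screwdriver_grip"):
        print(n,[(r['confidence'],r['xyz']) for r in bot.look_for(n,c)])
print(bot.get_obs()['t'])
E
```

```text
pics
0.0 [158.03689116 604.43781192 214.04965676] [[-3.96136913e-04  2.53037328e-01  9.67456435e-01]
 [-1.06344419e-03  9.67455857e-01 -2.53037613e-01]
 [-9.99999356e-01 -1.12907346e-03 -1.14153901e-04]] 95.26760646064535
scene [ 942.37495428  391.49750178 1016.86669257] [[-0.66180475  0.63218542 -0.40293432]
 [ 0.74962273  0.5516234  -0.36575592]
 [-0.00895756 -0.54410773 -0.83896754]] [[503.78761134   0.         323.00207037]
 [  0.         503.78761134 239.79533425]
 [  0.           0.           1.        ]]
pump [(0.96, [593.2, -86.4, 67.0])]
lever_a [(0.82, [498.6, -117.3, 95.5]), (0.78, [665.5, -90.9, 101.0]), (0.74, [558.6, -22.6, 96.4]), (0.72, [583.7, -191.8, 94.9])]
nut_a [(0.96, [646.4, -96.4, 94.6]), (0.85, [558.8, -38.3, 94.6]), (0.8, [512.4, -107.4, 97.1]), (0.75, [577.7, -175.4, 97.4]), (0.52, [618.0, -355.4, 8.5]), (0.18, [582.8, -187.1, 98.7])]
oil_can_mid [(0.92, [583.6, 378.9, 97.7])]
parts_tray_mid [(0.59, [623.9, -355.7, 8.1])]
screwdriver_grip [(0.77, [360.2, 297.0, 24.9])]
top [ 298.44938961    3.60435258 1460.30061331] [[ 0.00397267 -0.99000855  0.14095135]
 [-0.99990858 -0.00575443 -0.01223568]
 [ 0.01292452 -0.14088986 -0.98994091]] [[592.83683124   0.         322.97776348]
 [  0.         592.83683124 233.77333777]
 [  0.           0.           1.        ]]
pump [(0.97, [570.8, -101.0, 66.9])]
lever_a [(0.59, [492.0, -124.0, 95.5]), (0.57, [658.8, -95.8, 97.6]), (0.55, [581.6, -188.9, 101.8]), (0.51, [553.8, -27.6, 98.4])]
nut_a [(0.67, [499.7, -116.1, 99.2]), (0.66, [578.2, -179.4, 103.9]), (0.54, [647.2, -97.2, 96.6]), (0.5, [562.6, -30.8, 96.2])]
oil_can_mid [(0.95, [562.6, 368.4, 99.9]), (0.34, [557.3, -27.0, 98.1])]
parts_tray_mid [(0.77, [624.3, -355.4, 2.6])]
screwdriver_grip [(0.94, [355.1, 297.0, 21.9])]
0.7
```

Run:
```python
from cell import bot
import cv2,numpy as np
R=np.array([[0,0,1],[0,1,0],[-1,0,0.]])
for x in (575,540): 
  print(bot.ik([x,-105,380],R))
bot.goto([540,-105,340],R)
p=bot.camera_params("wrist");im,d=bot.snapshot("wrist");cv2.imwrite("pics/w0.png",im[:,:,::-1])
np.savez("w0.npz",im=im,d=d,K=p['K'],p=p['position'],R=p['rotation']);print(p['position'],p['rotation'])
for n in("pump","lever_a"):
    print(n,[(r['confidence'],r['xyz']) for r in bot.look_for(n,"wrist")])
print(bot.get_obs()['t'],bot.get_obs()['contact_force'])
```

```text
[-2.93603169e-01  3.12863392e-01  1.40571669e+00 -4.44089210e-16
  1.42301257e+00 -1.86439950e+00]
[-3.12129832e-01  2.55874966e-01  1.48621991e+00 -4.44089210e-16
  1.39949778e+00 -1.88292616e+00]
[ 469.22725125 -103.5654157   509.21526976] [[-6.32309952e-04  9.67834341e-01  2.51587536e-01]
 [ 9.99999800e-01  6.12536463e-04  1.56907623e-04]
 [-2.24595330e-06  2.51587585e-01 -9.67834535e-01]]
pump [(0.57, [567.0, -105.2, 66.2])]
lever_a [(0.71, [491.4, -123.3, 98.8]), (0.7, [582.8, -190.4, 98.5]), (0.69, [570.1, 356.2, 13.8]), (0.67, [554.0, -27.7, 95.1]), (0.59, [639.6, -97.8, 97.9])]
3.7167 [ 0.41961358  0.0764758  -0.18200831]
```

View pics/scene0.png

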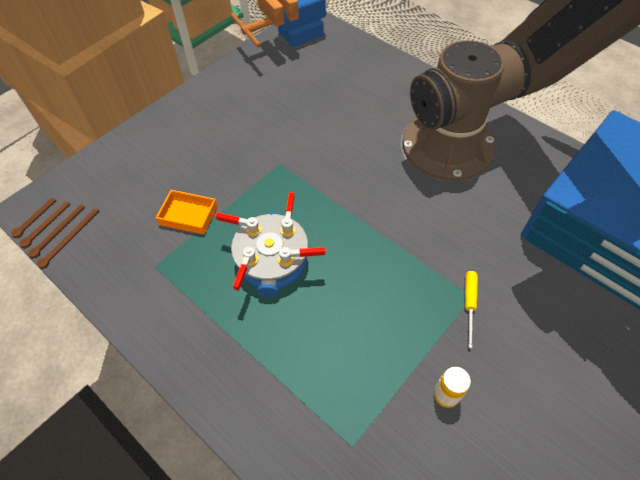

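View pics/w0.png

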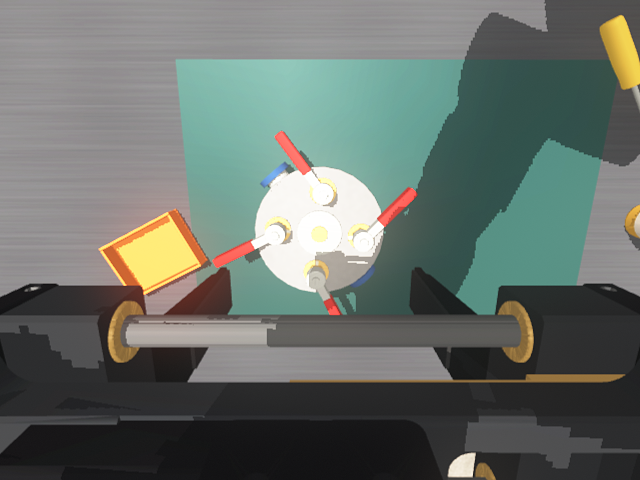

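```bash
cat > vis.py <<'E'
import numpy as np,cv2
def cloud(im,d,p):
    K,t,R=p['K'],p['position'],p['rotation']
    v,u=np.nonzero(d>0);z=d[v,u].astype(float)
    X=np.c_[(u-K[0,2])/K[0,0]*z,(v-K[1,2])/K[1,1]*z,z]@np.array(R).T+t
    return X,im[v,u].astype(int)
def levers(X,C,c0=(575,-107)):
    """red grip fits: centre, unit direction out; pump-centre"""
    m=(X[:,2]>75)&(X[:,2]<112)&(C[:,0]>90)&(C[:,0]>2.2*C[:,1])&(C[:,0]>2.2*C[:,2])&(np.hypot(X[:,0]-c0[0],X[:,1]-c0[1])<180)
    P=X[m]; 
    _,lab,cen=cv2.kmeans(P[:,:2].astype(np.float32),4,None,(3,50,.1),5,cv2.KMEANS_PP_CENTERS)
    out=[]
    for k in range(4):
        q=P[lab[:,0]==k];top=q[q[:,2]>np.percentile(q[:,2],80)-5]
        c=top[:,:2].mean(0);w=np.linalg.svd(top[:,:2]-c,full_matrices=False)[2][0]
        s=(top[:,:2]-c)@w
        if w@(c-c0)<0:w=-w;s=-s
        lo,hi=np.percentile(s,[1,99]);mid=c+w*(lo+hi)/2
        out.append(dict(n=len(top),mid=mid,dir=w,ang=np.arctan2(w[1],w[0]),len=hi-lo,axis=mid-59*w,z=np.median(top[:,2])))
    return sorted(out,key=lambda r:np.arctan2(*(r['mid']-c0)[::-1]))
E
python3 - <<'E'
from cell import bot
import numpy as np
from vis import *
z=np.load('w0.npz')
srcs=[('w0',z['im'],z['d'],dict(K=z['K'],position=z['p'],rotation=z['R']))]
for c in('scene','top'):
    im,d=bot.snapshot(c);srcs.append((c,im,d,bot.camera_params(c)))
for n,im,d,p in srcs:
    X,C=cloud(im,d,p);print(n)
    m=(X[:,2]>58)&(X[:,2]<70)&(np.hypot(X[:,0]-575,X[:,1]+107)<120)&(C.max(1)-C.min(1)<25)
    if m.sum()>5:
        (cx,cy),r=cv2.minEnclosingCircle(X[m][:,:2].astype(np.float32));print('cover',cx,cy,r,X[m][:,2].mean())
    L=levers(X,C)
    for r in L: print(r['n'],r['mid'].round(1),round(r['ang'],3),round(r['len'],1),r['axis'].round(1),round(r['z'],1))
    (cx,cy),rr=cv2.minEnclosingCircle(np.array([r['axis'] for r in L],np.float32));print('axes mean',np.mean([r['axis'] for r in L],0),rr)
E
```

```text
w0
cover 573.3621826171875 -104.82527160644531 85.77434539794922 64.50116441757557
158 [ 471.4 -135.5] -2.473 54.3 [517.7 -98.9] 96.5
403 [ 594.7 -213.1] -1.116 52.4 [ 568.8 -160.1] 96.9
152 [666.6 -88.4] 0.591 24.6 [ 617.6 -121.2] 97.1
454 [534.8 -10.3] 2.372 53.3 [577.2 -51.4] 96.9
axes mean [ 570.33949354 -107.90095138] 54.52229690551758
scene
cover 573.703369140625 -106.9139175415039 87.66607666015625 65.51400193822705
96 [ 470.5 -136.3] -2.49 54.5 [ 517.4 -100.5] 98.5
115 [ 596.1 -213.6] -1.122 51.3 [ 570.5 -160.4] 98.2
138 [680.7 -81.8] 0.478 53.5 [ 628.3 -108.9] 97.8
126 [536.3  -9.5] 2.411 51.9 [580.3 -48.9] 97.8
axes mean [ 574.14021905 -104.67056684] 56.018714904785156
top
cover 611.3521728515625 -53.033653259277344 54.16032409667969 64.3889558507127
2 [667.6 -90.6] -0.064 3.1 [608.7 -86.8] 99.0
15 [540.4 -11.8] 2.613 13.1 [591.4 -41.6] 98.2
24 [529.2  -4.1] 2.157 13.8 [561.8 -53.2] 97.7
21 [520.    4.7] 2.64 11.2 [571.8 -23.6] 98.1
axes mean [583.42048891 -51.30838864] 36.588802337646484
```

```bash
cat > arm.py <<'E'
from cell import bot
import numpy as np,json,os
AX={'a1':(517.6,-99.7),'a2':(569.7,-160.2),'a3':(628.3,-108.9),'a4':(578.7,-50.2)}
TH={'a1':-2.482,'a2':-1.119,'a3':0.478,'a4':2.392}   # lever directions as found
RAD,OFF,Z=60.,16.,86.
def u(th):return np.array([np.cos(th),np.sin(th)])
def t(th):return np.array([np.sin(th),-np.cos(th)])
def pose(k,th,back=0,z=Z,s=1):
    p=np.array(AX[k])+RAD*u(th)-(OFF+back)*t(th)
    zc=np.r_[s*t(th),0];xc=np.array([0,0,-1.]);
    return np.r_[p,z],np.c_[xc,np.cross(zc,xc),zc]
def pick(k,th0,th1):
    best=None
    for s in(1,-1):
        q=[bot.ik(*pose(k,th,z=z,s=s)) for th in(th0,(th0+th1)/2,th1) for z in(Z,130)]
        if any(x is None for x in q):continue
        q=np.array(q)
        if np.abs(np.diff(q[:,5])).max()>1.6:continue
        m=np.abs(q[:,5]).max()
        if best is None or m<best[0]:best=(m,s)
    print(k,'sign',best);return best[1]
def th_of(k,o):
    d=np.array(o['eef_pos'][:2])-AX[k]
    return np.arctan2(d[1],d[0])-np.arctan2(OFF,RAD)   # tool sits anticlockwise of the lever
def wrap(a):return (a+np.pi)%(2*np.pi)-np.pi
class Push:
    def __init__(s,k,th,back,th_end):
        s.k,s.th=k,th;s.s=pick(k,th,th_end)
        bot.goto(*pose(k,th,back,130,s.s));p,R=pose(k,th,back,Z,s.s)
        bot.movel(p,v=120,rotation=R);s.b0=np.array(bot.get_obs()['contact_force'])
    def step(s,th,v,back=0):
        p,R=pose(s.k,th,back,Z,s.s);bot.movel(p,v=v,rotation=R);s.th=th
        return s.read()
    def read(s):
        o=bot.get_obs();f=np.array(o['contact_force'])-s.b0
        s.F=-f[:2]@t(s.th);s.act=s.th+wrap(th_of(s.k,o)-s.th);s.t=o['t'];s.fmag=np.linalg.norm(f)
        return s.F
    def away(s):
        p,R=pose(s.k,s.th,8,Z,s.s);bot.movel(p,v=80);p[2]=130;bot.movel(p,v=150)
def save(d):json.dump(d,open('st.json','w'))
def load():return json.load(open('st.json')) if os.path.exists('st.json') else {}
def first(k,lim=0.75):
    P=Push(k,TH[k],9,TH[k]-1.6);log=[]
    P.step(TH[k]+.03,80);log.append(('c',round(P.F,1)))
    th=TH[k]+.03
    while P.F<4.5:
        th-=2.2/RAD
        if th<TH[k]-lim:print('no catch');break
        P.step(th,40);log.append((round(TH[k]-P.act,3),round(P.F,1),round(P.t,2)))
    print(k,log)
    if P.F<4.5:return P
    c=P.act;n=4
    for i in range(n):
        P.step(c-0.44*(i+1)/n,40);print(round(c-P.act,3),round(P.F,1),round(P.fmag,1),round(P.t,2))
    d=load();d[k]=dict(catch=c,end=P.act);save(d);P.away();return P
E
python3 - <<'E'
from arm import *
bot.grab(10);o=bot.get_obs();print(o['t'],o['gripper_width'],o['contact_force'])
first('a1');print(bot.get_obs()['t'])
E
```

```text
5.325 0.3805527146742628 [ 0.7766199   0.3171665  -0.53299492]
a1 sign (np.float64(1.0922882733266603), -1)
a1 [('c', np.float64(0.2)), (np.float64(0.002), np.float64(0.7), 7.23), (np.float64(0.041), np.float64(-0.1), 7.48), (np.float64(0.079), np.float64(0.2), 7.73), (np.float64(0.116), np.float64(0.4), 7.98), (np.float64(0.153), np.float64(-0.3), 8.23), (np.float64(0.19), np.float64(-0.0), 8.48), (np.float64(0.226), np.float64(-0.1), 8.73), (np.float64(0.263), np.float64(1.0), 8.98), (np.float64(0.299), np.float64(0.2), 9.23), (np.float64(0.337), np.float64(0.9), 9.48), (np.float64(0.373), np.float64(-0.4), 9.73), (np.float64(0.41), np.float64(0.4), 9.98), (np.float64(0.446), np.float64(0.9), 10.23), (np.float64(0.483), np.float64(0.4), 10.48), (np.float64(0.513), np.float64(3.9), 10.73), (np.float64(0.547), np.float64(5.8), 10.98)]
0.101 5.0 5.1 11.29
0.212 5.5 5.6 11.61
0.321 4.4 5.4 11.93
0.433 5.7 6.6 12.24
12.9333
```

```bash
sed -i 's/P.F<4.5/P.F<2.8/g; s/c-0.44/c-0.42/' arm.py
python3 - <<'E'
from arm import *
from vis import *
def chk():
    im,d=bot.snapshot('scene');X,C=cloud(im,d,bot.camera_params('scene'))
    for r in levers(X,C): print(r['n'],r['mid'].round(1),round(r['ang'],3),round(r['len'],1))
chk();print(load())
first('a3');print(bot.get_obs()['t']);chk()
E
```

```text
114 [ 595.9 -213.1] -1.12 51.1
135 [681.7 -81.1] 0.473 51.9
129 [535.8  -8.9] 2.395 53.0
111 [464.8 -79.2] 2.773 51.6
{'a1': {'catch': -3.0285687555842538, 'end': -3.4616802859485793}}
a3 sign (np.float64(0.7966905429188325), 1)
a3 [('c', np.float64(0.2)), (np.float64(0.005), np.float64(0.0), 14.89), (np.float64(0.042), np.float64(0.4), 15.14), (np.float64(0.08), np.float64(0.4), 15.39), (np.float64(0.117), np.float64(0.4), 15.64), (np.float64(0.154), np.float64(-0.2), 15.89), (np.float64(0.191), np.float64(0.6), 16.14), (np.float64(0.227), np.float64(-0.4), 16.39), (np.float64(0.263), np.float64(0.6), 16.64), (np.float64(0.3), np.float64(-0.2), 16.89), (np.float64(0.329), np.float64(4.5), 17.14)]
0.099 6.1 6.2 17.44
0.206 4.5 4.5 17.76
0.312 4.8 5.0 18.07
0.417 5.1 5.6 18.39
19.0833
96 [ 686.6 -124. ] -0.288 52.2
64 [545.8 -18.3] 2.414 25.9
65 [ 5.26e+02 -3.00e-01] 2.371 25.0
114 [464.5 -79.1] 2.764 52.1
```

Run:
```python
from arm import *
first('a2');first('a4');print(bot.get_obs()['t'])
from vis import *
im,d=bot.snapshot('scene');X,C=cloud(im,d,bot.camera_params('scene'))
for r in levers(X,C): print(r['n'],r['mid'].round(1),round(r['ang'],3),round(r['len'],1))
```

```text
a2 sign (np.float64(2.235519148165178), 1)
a2 [('c', np.float64(1.4)), (np.float64(0.003), np.float64(0.0), 20.83), (np.float64(0.042), np.float64(1.4), 21.08), (np.float64(0.08), np.float64(0.2), 21.33), (np.float64(0.117), np.float64(-0.7), 21.58), (np.float64(0.154), np.float64(0.0), 21.83), (np.float64(0.191), np.float64(-0.2), 22.08), (np.float64(0.227), np.float64(0.9), 22.33), (np.float64(0.264), np.float64(-0.0), 22.58), (np.float64(0.3), np.float64(0.2), 22.83), (np.float64(0.325), np.float64(4.8), 23.08)]
0.092 5.2 5.7 23.38
0.197 4.4 5.2 23.69
0.301 5.6 6.2 24.01
0.405 5.8 7.0 24.32
a4 sign (np.float64(2.247397545328006), -1)
a4 [('c', np.float64(-0.0)), (np.float64(0.007), np.float64(-0.8), 26.87), (np.float64(0.042), np.float64(-0.1), 27.12), (np.float64(0.079), np.float64(-0.1), 27.37), (np.float64(0.116), np.float64(-0.8), 27.62), (np.float64(0.153), np.float64(-0.7), 27.87), (np.float64(0.19), np.float64(-0.7), 28.12), (np.float64(0.226), np.float64(-0.5), 28.37), (np.float64(0.263), np.float64(-0.1), 28.62), (np.float64(0.299), np.float64(-0.3), 28.87), (np.float64(0.336), np.float64(0.2), 29.12), (np.float64(0.373), np.float64(-0.0), 29.37), (np.float64(0.41), np.float64(-0.6), 29.62), (np.float64(0.444), np.float64(1.4), 29.87), (np.float64(0.47), np.float64(4.8), 30.12)]
0.091 4.4 4.9 30.41
0.195 5.1 5.3 30.73
0.299 5.2 5.4 31.04
0.405 4.5 5.1 31.36
32.05
93 [ 551.5 -217. ] -1.871 53.3
142 [ 686.3 -124.6] -0.261 52.2
61 [584.4  23.4] 1.436 27.3
60 [582.   -4.6] 1.517 27.6
```

```bash
cat >> arm.py <<'E'
def second(k):
    d=load()[k];c,e=d['catch'],d['end'];P=Push(k,e,9,c-1.1)
    P.step(e+.02,80);print(k,'contact',round(P.F,1))
    for g in np.linspace(c-e,0.91,5)[1:]:
        P.step(c-g,50);print(round(c-P.act,3),round(P.F,1),end=' | ')
        if P.F>12:break
    log=[];th=P.th
    while P.F<18 and c-th<1.25:
        th-=(0.8 if P.F<8 else 0.4)/RAD
        P.step(th,30);log.append((round(c-P.act,3),round(P.F,1)))
    print(log)
    bot.hold(.3);f1=P.read();bot.hold(.2);print('held',f1,P.read(),P.fmag,'nut',c-P.act,'cmd',c-P.th,P.t);P.away()
E
python3 - <<'E'
from arm import *
second('a1');print(bot.get_obs()['t'])
E
```

```text
a1 sign (np.float64(0.7242917715673558), -1)
a1 contact 0.5
0.548 3.9 | 0.667 5.1 | 0.787 4.8 | 0.907 4.7 | [(np.float64(0.916), np.float64(6.3)), (np.float64(0.929), np.float64(7.7)), (np.float64(0.942), np.float64(6.2)), (np.float64(0.955), np.float64(6.5)), (np.float64(0.968), np.float64(6.4)), (np.float64(0.981), np.float64(6.7)), (np.float64(0.995), np.float64(6.6)), (np.float64(1.008), np.float64(7.6)), (np.float64(1.019), np.float64(7.3)), (np.float64(1.028), np.float64(9.2)), (np.float64(1.032), np.float64(11.5)), (np.float64(1.037), np.float64(12.9)), (np.float64(1.041), np.float64(14.4)), (np.float64(1.045), np.float64(15.0)), (np.float64(1.05), np.float64(16.2)), (np.float64(1.054), np.float64(17.2)), (np.float64(1.059), np.float64(18.1))]
held 18.908164516099202 18.785027956572712 21.24047839962577 nut 1.0583624635180504 cmd 1.0900000000000025 40.2583
40.95
```

```bash
sed -i 's/0.91,5)/0.94,4)/; s/(0.8 if P.F<8 else 0.4)/(1.2 if P.F<9 else 0.8)/; s/P.F<18 and/P.F<18.5 and/' arm.py
python3 - <<'E'
from arm import *
second('a3');print(bot.get_obs()['t'])
E
```

```text
a3 sign (np.float64(0.63914535779376), 1)
a3 contact -0.5
0.582 3.8 | 0.758 2.7 | 0.934 3.9 | [(np.float64(0.949), np.float64(5.3)), (np.float64(0.967), np.float64(5.9)), (np.float64(0.982), np.float64(7.9)), (np.float64(0.994), np.float64(10.7)), (np.float64(1.0), np.float64(12.1)), (np.float64(1.007), np.float64(13.6)), (np.float64(1.014), np.float64(17.0)), (np.float64(1.021), np.float64(19.6))]
held 19.921589716405425 18.557779344497664 18.557924341238788 nut 1.020824987653683 cmd 1.0733333333333333 46.2667
46.9583
```

Run:
```python
from arm import *
second('a2');second('a4');print(bot.get_obs()['t'])
from vis import *
im,d=bot.snapshot('scene');cv2.imwrite('pics/scene1.png',im[:,:,::-1]);X,C=cloud(im,d,bot.camera_params('scene'))
for r in levers(X,C): print(r['n'],r['mid'].round(1),round(r['ang'],3),round(r['len'],1))
```

```text
a2 sign (np.float64(1.7737429077025222), -1)
a2 contact 0.4
0.563 5.4 | 0.743 5.7 | 0.924 4.9 | [(np.float64(0.938), np.float64(6.9)), (np.float64(0.957), np.float64(7.7)), (np.float64(0.977), np.float64(7.0)), (np.float64(0.989), np.float64(9.9)), (np.float64(0.994), np.float64(11.2)), (np.float64(1.001), np.float64(12.6)), (np.float64(1.007), np.float64(14.1)), (np.float64(1.013), np.float64(16.0)), (np.float64(1.019), np.float64(19.3))]
held 19.197028609459228 18.0903671196392 18.28985124617956 nut 1.0187970595418254 cmd 1.086666666666666 53.6833
a4 sign (np.float64(1.6145538517858267), 1)
a4 contact 1.3
0.572 5.0 | 0.755 5.9 | 0.937 5.6 | [(np.float64(0.952), np.float64(6.3)), (np.float64(0.971), np.float64(5.4)), (np.float64(0.991), np.float64(6.0)), (np.float64(1.009), np.float64(6.5)), (np.float64(1.02), np.float64(10.1)), (np.float64(1.025), np.float64(11.9)), (np.float64(1.032), np.float64(13.8)), (np.float64(1.039), np.float64(16.3)), (np.float64(1.046), np.float64(18.5))]
held 17.602129286208406 17.782613717909477 18.645331671081866 nut 1.0460320194286967 cmd 1.0933333333333333 59.95
60.6417
101 [ 522.4 -197.5] -2.44 55.0
127 [ 668.4 -153. ] -0.862 52.0
15 [630.7  16.4] 2.426 10.4
70 [477.2 -43.8] 2.25 29.7
```

View pics/scene1.png

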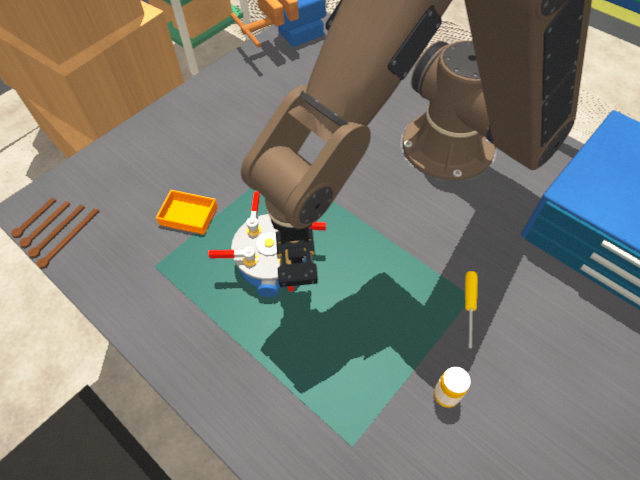

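The scene image shows the levers at (255,205), (225,254) and (312,227), all turned well clockwise. The fourth is under the gripper at (292,285). The tray (188,212), screwdriver (470,305) and oil can (452,387) have not moved.

Run:
```python
from arm import *
p=np.array(bot.get_obs()['eef_pos']);p[2]=240;bot.movel(p,v=150)
o=bot.get_obs();print(o['t'],o['eef_pos'],o['contact_force']);bot.snapshot('scene')
for n in("oil_can_mid","parts_tray_mid","screwdriver_grip","lever_a"):print(n,[(r['confidence'],r['xyz']) for r in bot.look_for(n,'scene')][:4])
bot.hand_in()
```

```text
61.575 [601.03235405  10.05138739 238.92482703] [ 0.05310243  0.07960413 -0.16890076]
oil_can_mid [(0.63, [585.4, 377.8, 98.6]), (0.42, [545.6, -174.3, 97.9])]
parts_tray_mid [(0.82, [619.3, -359.4, 5.5]), (0.66, [654.5, -130.9, 98.2])]
screwdriver_grip [(0.93, [360.5, 296.0, 25.2])]
lever_a [(0.69, [655.1, -134.1, 98.7]), (0.62, [610.7, -15.9, 95.8]), (0.61, [545.8, -173.3, 97.3]), (0.58, [476.0, -45.1, 94.9])]
the job is handed in; nothing more can be done
```

All four nuts were tightened in two passes, each going corner to opposite corner, and the job was handed in at about 62 s. No verdict was reported.

- **First pass:** I pushed each lever with the closed fingers until I felt it catch, then turned its nut about 0.41–0.47 rad (24–27 degrees).
- **Second pass:** I pushed each lever until the force rose steeply at the hard stop, at 0.98–1.02 rad by my estimate. I then held it for half a second. The held push read about 18–20 N, slightly under 20 N on all four. The highest force I read was about 21 N, but I only read it at the end of each step.
- **Last checks:** The gripper was raised clear with no contact force. The oil can, tray and screwdriver were found within about 6 mm of where they started, which is about what the detector can resolve.

**Disagreements and gaps:**
- On the first lever pushed, the camera put the lever about 0.05 rad further round than the arm's own reading. I took this as a constant offset.
- I did not read the white ticks on the nuts, so the nut turns come from lever motion and felt force only.
- In the last scene picture the arm hid one lever. The detector then found all four once the arm was raised.

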